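# Clear the viewing board and show the conical tube over it

### The arm

A 7-joint arm with a two-finger parallel gripper is mounted at the origin on a cart in front of the work surface, level with it; the furniture and walls round the work are solid. World frame = base frame: x ahead of the robot, y to its left, z up, the work surface at z = 0. Lengths are in mm, angles in rad, forces in N, time in s.
With the tool pointing down it reaches from about 425 to 825 mm from the base axis. Payload 3.6 kg.
Tool frame: the origin (TCP) lies midway between the tips of the shut fingers; the grasp point (between the pads) lies 19 mm behind it; z points along the fingers, y is the direction in which the jaws open and shut (so a half turn about z gives the same grasp; the last joint's range is limited). The gripper opens to 85 mm and grips with 20 to 120 N. Pads are 22 mm wide; open, the fingers measure 114 mm over their backs; the gripper's body (76 mm by 85 mm) begins 54 mm behind the grasp point. The pads swing forward as they close: fully open they stand 13 mm farther back than shut.
Start: joints at [1.3, 0.615, -0.013, 1.423, 0.008, 1.103, -0.04], TCP at [157.549, -630.588, 231.297] pointing down, gripper open.
Joint ranges: [-3.12, 3.12], [-0.3, 2.06], [-1.34, 1.32], [0.26, 2.42], [-1.36, 4.5], [0.01, 1.98], [-2.84, 2.84]. Speed limits (rad/s): [2.79, 2.79, 3.14, 3.14, 3.14, 3.14, 3.14].

### API

Orientations are given as a unit quaternion [x, y, z, w].
In Python, from cell import read_state, imaging, workorder gives the robot as it stands. The module is installed in compiled form; this text tells all that it offers.
- The arm moves only by the tool step_arm, never from a script. Its argument "plan" is one flat list of numbers, 7 for each row, row after row: the turn, a rotation vector about the tool's x, y, z scaled (see below), then the shift along the tool's x, y, z scaled (see below), then the opening, from -1 (shut) to 1 (fully open). In form: [wx, wy, wz, tx, ty, tz, gripper, wx, wy, wz, tx, ty, tz, gripper, ...]. A call has 1 to 12 rows; each row shifts and turns the pose as measured when the row begins, along the tool's axes as they then stand; what a row does not reach is not made up. The controller multiplies each number of a shift by 0.2 m and each number of a turn by 0.1 rad. A row lasts 1/10 s, in which the tool goes at most 50 mm and 8.59 degrees, less where a joint would pass 70% of its speed; a pose out of reach is approached as far as the arm can. A call with a number of a shift or a turn outside -1 to 1 is refused whole. A call with a gripper value outside its range is refused whole. The fingers move at their own pace and stop on an object; "force" is the grip in N (left out, the last holds). Time passes only in rows, so rows that do not move let the fingers close. It gives the time, the measured TCP pose, the force and the opening at its end, in the units of the state.
- read_state(): the state, without advancing time (a new reading comes with each control period).
- imaging.capture(name): name is "scene" or "side" or "wrist"; returns a dict with "img" (420x560x3 uint8, blue, green, red), "intrinsics" (3x3 intrinsics, pixels), "rvec" (rotation vector, rad) and "tvec" (3), from world to camera coordinates, as OpenCV has them. Camera axes: x right, y down, z forward; pixel columns grow to the right and rows downward; lengths in mm; the calibration is good to about 2 mm. A picture is of the moment at which its call begins. There is no depth.
- workorder.sign_off(): hands the job in, once; it reports no verdict.
The state is a dict: "time": time; "q": joint angles; "joint_vel": joint speeds; "effort": joint torques, N m; "tool_pos": TCP position; "eef_rot": TCP orientation; "ft_force": force on the tool from outside, world axes, zero at the start; "ft_torque": the same for the moment, N m; "finger_gap": finger opening in mm.
Only numpy, scipy, OpenCV 4.12 (cv2) and the standard library are available. Lean on these libraries where they do the work, as an engineer would, in place of code of your own. Each camera call takes 0.05 s, during which the arm holds its last target.

### The job

The white viewing board must be clear before a tube is shown on it: first carry both crumpled paper balls off the board into the open bench waste bin and leave them there. Then draw the large conical tube out of the slanted rack, turn it from its slant until it lies level, and hold it level over the middle of the board, with the whole tube at least 10 cm clear above the board. Finish while still holding it there, still, in the gripper; leave the two slim tubes in the rack and do not push the timer, the bottle or the carton about.

Things in the scene. Friction and masses are not known exactly. Their poses are not given: they have to be found in the camera images.
- paper_ball_a_center (a point): centre (15 mm above its flat underside) of the smaller crumpled ball of brown packing paper, about 35 mm across and 30 mm high, irregular, loose, 15 g; lies on the +y (left) half of the viewing board.
- paper_ball_b_center (a point): centre (19 mm above its flat underside) of the larger crumpled ball of brown packing paper, about 45 mm across and 38 mm high, irregular, loose, 15 g; lies on the -y (right) half of the viewing board.
- bin: grey open-topped bench waste bin, 150 x 150 mm and 80 mm high (rim up to 84 mm), walls 4 mm, floor 4 mm; fixed. Origin: centre of its underside; x and y along its sides, z up. Stands to the right.
- board_top (a point): centre of the top face of the white viewing board, a plate 170 (x) x 160 (y) mm, its top 12 mm above the desk; fixed. x, y along its sides.
- slant_rack: white rack, fixed, foot 115 x 122 mm; its block, top edge 79 mm high, has three blind sockets in a row along the rack's y, 47 mm deep, leaning 45 degrees. Origin: centre of the underside, z up. In its frame a tube is drawn out along (-0.707, 0, 0.707). Sockets at y = -30 mm (19 mm square, conical tube), +15 and +40 mm (15 mm square, slim tubes).
- socket_mouth (a point): centre of the mouth of the conical tube's socket, on the block's slanted upper face, 63 mm above the desk.
- conical_center (a point): middle of the conical tube, on its axis: white, 117 mm long, body 17 mm thick, tapering to a point, cap 22 mm thick, 14 mm long; loose, 30 g. Its y axis runs along the tube, cap end y = -58 mm, point y = +58 mm. It starts in the rack with about 70 mm outside, cap up; bare body to grasp: y = -40 to -5 mm. About 1 mm of play in the socket, so it may lean a few degrees.
- slim_tube_a: slim sample tube with a cap, 14 mm in diameter, 84 mm long, in the rack beside the conical tube (rack y = +15 mm), 37 mm of it outside; origin: its lower end on its axis, z along the tube to the cap. Stays in place.
- slim_tube_b: slim sample tube with a cap, 14 mm in diameter, 84 mm long, in the rack's end socket (rack y = +40 mm), 37 mm of it outside; origin: its lower end on its axis, z along the tube to the cap. Stays in place.
- bench_timer: white bench timer with three keys, 68 x 64 x 19 mm, lying behind the board; loose bystander. Origin: centre of its underside.
- wash_bottle: white bottle with a screw cap, 52 mm in diameter, 124 mm high, standing behind the rack; loose bystander. Origin: centre of its underside.
- small_carton: flat carton, 62 x 88 x 14 mm, lying behind and to the right; loose bystander. Origin: centre of its underside.
There are look-alikes about, which are no part of the job. Leave any orange look-alike of the part that bears conical_center alone.

How it is judged:
By the outcome, as a careful person would: the job done as asked, in the order asked, and still so for the second after the job is handed in, while the arm keeps its last pose, push and grip.
It also fails if it takes over 72 s, if anything falls off the work surface, if the arm or the gripper's body presses on something with over 40 N, if the wrist force passes 120 N, or if a joint passes its speed limit or range.

## Working session

There is one attempt and no reset: what is moved stays moved. The work goes in short steps, Python scripts to look and compute and a tool call to move; the robot and the scene stay as the last step left them, time stands still between calls to the robot, and variables do not carry over. Pictures are saved under pics/ and viewed, and the job is handed in when it is done.

Besides the shell and the picture viewer there is one more tool, called after "Call:" as a command line: name --argument value ..., lists and objects as JSON in quotes. step_arm: Moves the arm, as the interface text tells. Its arguments: {"type":"object","properties":{"plan":{"type":"array","items":{"type":"number"}},"force":{"type":"number"}},"required":["plan"]}

```bash
mkdir -p pics; ls; cat > h.py <<'E'
import numpy as np, cv2
from scipy.spatial.transform import Rotation as R
from cell import read_state, imaging, workorder
def cap(n,f=None):
    c=imaging.capture(n)
    if f: cv2.imwrite('pics/'+f,c['img'])
    return c
def cam(c):
    Rm=cv2.Rodrigues(np.array(c['rvec'],float))[0]; t=np.array(c['tvec'],float).reshape(3)
    return Rm,t,np.array(c['intrinsics'])
def ray(c,uv):
    Rm,t,K=cam(c); d=Rm.T@np.linalg.inv(K)@np.array([uv[0],uv[1],1.]); return -Rm.T@t,d/np.linalg.norm(d)
def onz(c,uv,z):
    o,d=ray(c,uv); return o+d*(z-o[2])/d[2]
def tri(c1,u1,c2,u2):
    o1,d1=ray(c1,u1);o2,d2=ray(c2,u2)
    s=np.linalg.lstsq(np.c_[d1,-d2],o2-o1,rcond=None)[0]
    a=o1+s[0]*d1;b=o2+s[1]*d2
    return (a+b)/2,np.linalg.norm(a-b)
def proj(c,p):
    Rm,t,K=cam(c); q=K@(Rm@np.array(p,float)+t); return q[:2]/q[2]
E
python3 - <<'E'
from h import *
import pickle
cs={n:cap(n,n+'0.png') for n in ['scene','side','wrist']}
pickle.dump(cs,open('c0.pkl','wb'))
for n in cs: print(n,ray(cs[n],(280,210)))
s=read_state();print(s)
E
```

```text
pics
scene (array([-134.92764912,  575.63863684, 1184.43413476]), array([ 0.50622739, -0.39586054, -0.7661777 ]))
side (array([  33.7342727 , -809.77392623,  473.66161399]), array([ 0.52711905,  0.76100611, -0.37817351]))
wrist (array([ 240.21083431, -609.08252587,  373.50495916]), array([-0.32226252, -0.08305543, -0.94299982]))
{'time': 0.15, 'q': array([ 1.29949698,  0.61567851, -0.0125909 ,  1.42449606,  0.00810641,
        1.10338737, -0.04041893]), 'joint_vel': array([-0.00196522, -0.00403875, -0.00045468, -0.00437006, -0.00114389,
       -0.00108649, -0.00056369]), 'effort': array([ 1.10722092e-03, -4.69658053e+01,  2.59832963e-01, -1.71250659e+01,
        1.00333188e-02,  7.09580054e-03,  1.18993174e-05]), 'tool_pos': array([ 157.39856668, -630.07458204,  230.42789689]), 'eef_rot': array([ 9.92516417e-01,  1.22107497e-01, -1.35079208e-04, -9.49921495e-04]), 'ft_force': array([-1.2987009 ,  0.14028757, -0.2357235 ]), 'ft_torque': array([ 0.04335364,  0.0378003 , -0.01796352]), 'finger_gap': 85.02458795560115}
```

View pics/scene0.png

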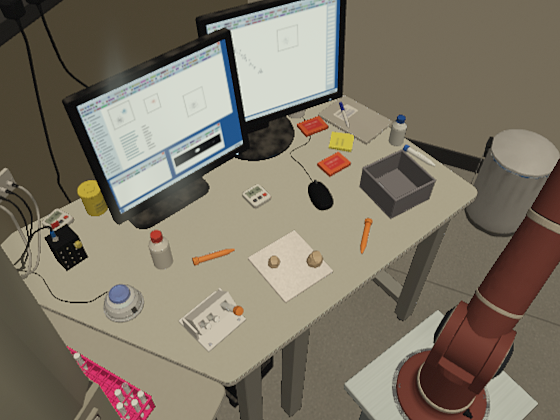

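View pics/side0.png

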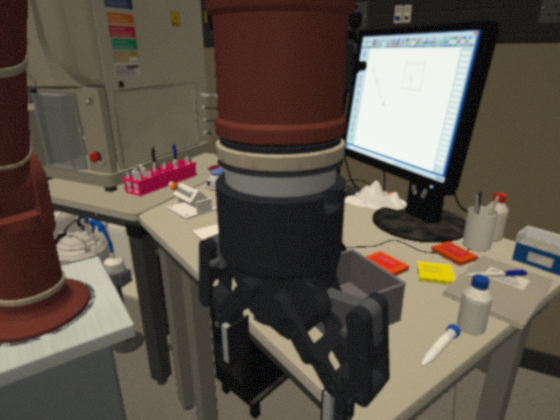

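View pics/wrist0.png

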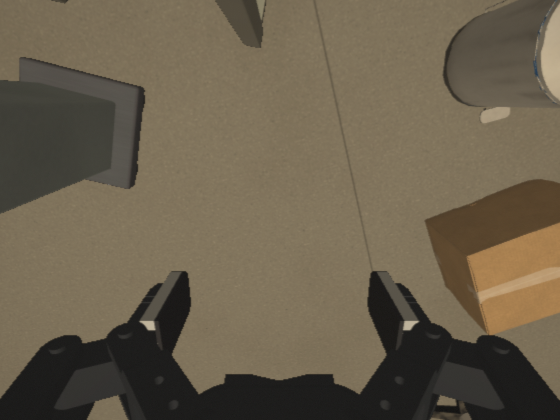

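```bash
python3 - <<'E'
from h import *
a=cv2.imread('pics/scene0.png')
cv2.imwrite('pics/z1.png',cv2.resize(a[220:360,140:340],None,fx=4,fy=4,interpolation=cv2.INTER_CUBIC))
cv2.imwrite('pics/z2.png',cv2.resize(a[90:230,230:450],None,fx=3.6,fy=3.6,interpolation=cv2.INTER_CUBIC))
E
```

```text
(no output)
```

View pics/z1.png

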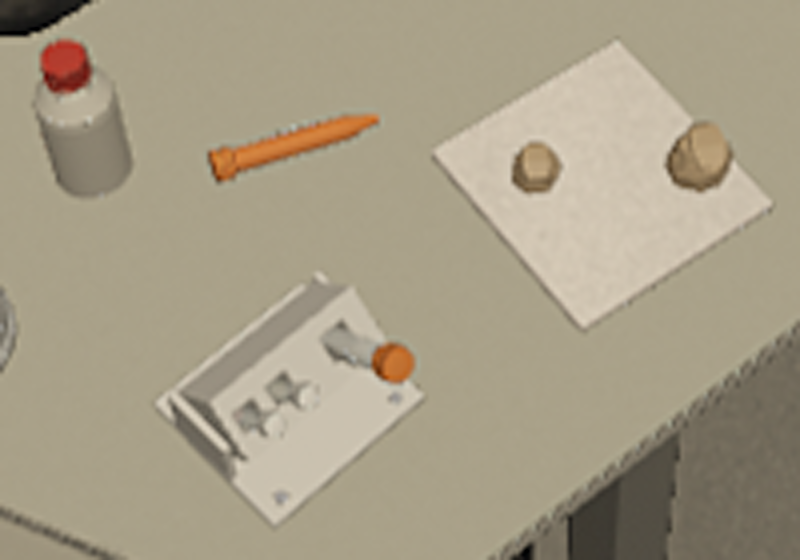

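View pics/z2.png

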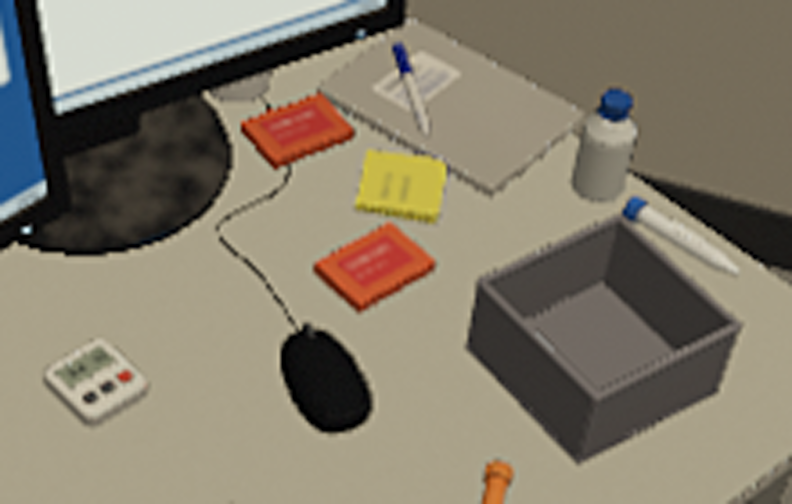

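```bash
python3 - <<'E'
from h import *
import pickle
c=pickle.load(open('c0.pkl','rb'))['scene']
def q(n,l,z,off,s):
    P=np.array([onz(c,(u/s+off[0],v/s+off[1]),z) for u,v in l]); print(n);print(P.round(0)[:,:2], P.mean(0).round(1))
    if len(P)>2: print(np.linalg.norm(P-np.roll(P,-1,0),axis=1).round(0), [round(float(np.degrees(np.arctan2(*(b-a)[[1,0]]))),1) for a,b in zip(P,np.roll(P,-1,0))])
q('board',[(617,40),(432,152),(585,328),(773,205)],12,(140,220),4)
q('bin',[(478,282),(617,218),(740,323),(597,395)],84,(230,90),3.6)
q('rack foot',[(155,403),(277,523),(424,398)],6,(140,220),4)
q('ballA',[(536,167)],27,(140,220),4)
q('ballB',[(700,157)],31,(140,220),4)
q('timer',[(97,382)],19,(230,90),3.6)
q('orange2 bin side',[(497,470)],10,(230,90),3.6)
q('bottle top',[(65,55)],118,(140,220),4)
q('cap',[(393,362)],110,(140,220),4)
q('slim',[(305,393),(272,425)],85,(140,220),4)
E
```

```text
board
[[558. -18.]
 [558. 141.]
 [390. 141.]
 [388. -14.]] [473.2  62.4  12. ]
[158. 168. 156. 170.] [90.0, 179.8, -90.7, -1.1]
bin
[[ 573. -282.]
 [ 558. -426.]
 [ 414. -418.]
 [ 429. -272.]] [ 493.7 -349.4   84. ]
[145. 144. 147. 144.] [-95.9, 176.5, 84.3, -4.0]
rack foot
[[511. 383.]
 [398. 365.]
 [413. 249.]] [440.8 332.2   6. ]
[113. 118. 166.] [-171.2, -82.7, 54.1]
ballA
[[498.  98.]] [497.8  98.4  27. ]
ballB
[[437.   9.]] [436.8   8.8  31. ]
timer
[[718.  -5.]] [718.1  -4.7  19. ]
orange2 bin side
[[ 459. -208.]] [ 458.8 -208.2   10. ]
bottle top
[[695. 322.]] [695.4 322.2 118. ]
cap
[[394. 278.]] [394.3 278.4 110. ]
slim
[[421. 323.]
 [415. 350.]] [417.8 336.5  85. ]
```

```bash
cat >> h.py <<'E'
def Rdown(yaw=0,pitch=0):
    # tool x at world yaw, tool z down; pitch>0 tilts the tool z forward (toward +tool x)
    return R.from_euler('z',yaw,degrees=True)*R.from_euler('y',-pitch,degrees=True)*R.from_euler('x',180,degrees=True)
def plan(tp,tR,step=45,ang=7,g=None):
    s=read_state(); p=s['tool_pos'];r=R.from_quat(s['eef_rot'])
    tp=np.array(tp,float)
    rv=(r.inv()*tR).as_rotvec()
    n=int(max(np.ceil(np.linalg.norm(tp-p)/step),np.ceil(np.degrees(np.linalg.norm(rv))/ang),1))
    print('from',p.round(1),'n',n,'dist',round(np.linalg.norm(tp-p),1),'rot',np.degrees(rv).round(1),'gap',round(s['finger_gap'],1),'t',round(s['time'],2),'F',s['ft_force'].round(1),'q',s['q'].round(2))
    for i in range(n):
        ri=r*R.from_rotvec(rv*i/n)
        print(list((rv/n/.1).round(3))+list((ri.inv().apply((tp-p)/n)/200).round(3)))
E
python3 -c "
from h import *
plan([480,-120,260],Rdown(0))"
```

```text
from [ 157.4 -630.1  230.4] n 14 dist 604.3 rot [-0.1  0.  14. ] gap 85.0 t 0.15 F [-1.3  0.1 -0.2] q [ 1.3   0.62 -0.01  1.42  0.01  1.1  -0.04]
[np.float64(-0.001), np.float64(0.0), np.float64(0.175), np.float64(0.156), np.float64(-0.149), np.float64(-0.01)]
[np.float64(-0.001), np.float64(0.0), np.float64(0.175), np.float64(0.153), np.float64(-0.152), np.float64(-0.01)]
[np.float64(-0.001), np.float64(0.0), np.float64(0.175), np.float64(0.151), np.float64(-0.154), np.float64(-0.01)]
[np.float64(-0.001), np.float64(0.0), np.float64(0.175), np.float64(0.148), np.float64(-0.157), np.float64(-0.01)]
[np.float64(-0.001), np.float64(0.0), np.float64(0.175), np.float64(0.145), np.float64(-0.159), np.float64(-0.01)]
[np.float64(-0.001), np.float64(0.0), np.float64(0.175), np.float64(0.142), np.float64(-0.162), np.float64(-0.01)]
[np.float64(-0.001), np.float64(0.0), np.float64(0.175), np.float64(0.139), np.float64(-0.164), np.float64(-0.01)]
[np.float64(-0.001), np.float64(0.0), np.float64(0.175), np.float64(0.137), np.float64(-0.167), np.float64(-0.01)]
[np.float64(-0.001), np.float64(0.0), np.float64(0.175), np.float64(0.134), np.float64(-0.169), np.float64(-0.01)]
[np.float64(-0.001), np.float64(0.0), np.float64(0.175), np.float64(0.131), np.float64(-0.171), np.float64(-0.01)]
[np.float64(-0.001), np.float64(0.0), np.float64(0.175), np.float64(0.128), np.float64(-0.174), np.float64(-0.01)]
[np.float64(-0.001), np.float64(0.0), np.float64(0.175), np.float64(0.125), np.float64(-0.176), np.float64(-0.01)]
[np.float64(-0.001), np.float64(0.0), np.float64(0.175), np.float64(0.122), np.float64(-0.178), np.float64(-0.011)]
[np.float64(-0.001), np.float64(0.0), np.float64(0.175), np.float64(0.118), np.float64(-0.18), np.float64(-0.011)]
```

Call:
step_arm --plan '[0, 0, 0.18, 0.156, -0.15, -0.015, 1, 0, 0, 0.18, 0.153, -0.15, -0.015, 1, 0, 0, 0.18, 0.15, -0.155, -0.015, 1, 0, 0, 0.18, 0.148, -0.157, -0.015, 1, 0, 0, 0.18, 0.145, -0.16, -0.015, 1, 0, 0, 0.18, 0.142, -0.162, -0.015, 1, 0, 0, 0.18, 0.14, -0.164, -0.015, 1, 0, 0, 0.18, 0.137, -0.167, -0.015, 1, 0, 0, 0.18, 0.134, -0.17, -0.015, 1, 0, 0, 0.18, 0.13, -0.17, -0.015, 1, 0, 0, 0.18, 0.128, -0.174, -0.015, 1, 0, 0, 0.18, 0.125, -0.176, -0.015, 1]'

```text
time: 1.35
tool_pos: [441.9, -184.6, 262.6]
eef_rot: [1.0, 0.002, -0.004, -0.002]
ft_force: [0.3, -0.3, -1.0]
finger_gap: 85.5
```

```bash
sed -i 's/print(list((rv/print(*list((rv/; ' h.py; python3 -c "
from h import *
plan([500,30,270],Rdown(0))"
```

```text
from [ 441.9 -184.6  262.6] n 5 dist 222.5 rot [-0.2  0.4  0.2] gap 85.5 t 1.35 F [ 0.3 -0.3 -1. ] q [ 0.4   0.32 -0.07  1.85  0.03  0.98 -1.25]
-0.006 0.015 0.007 0.059 -0.214 -0.007
-0.006 0.015 0.007 0.059 -0.214 -0.007
-0.006 0.015 0.007 0.059 -0.215 -0.007
-0.006 0.015 0.007 0.058 -0.215 -0.007
-0.006 0.015 0.007 0.058 -0.215 -0.007
```

Call:
step_arm --plan '[0, 0, 0, 0.06, -0.215, -0.01, 1, 0, 0, 0, 0.06, -0.215, -0.01, 1, 0, 0, 0, 0.06, -0.215, -0.01, 1, 0, 0, 0, 0.06, -0.215, -0.01, 1, 0, 0, 0, 0.06, -0.215, -0.01, 1, 0, 0, 0, 0, 0, 0, 1, 0, 0, 0, 0, 0, 0, 1]'

```text
time: 2.05
tool_pos: [504.5, 48.0, 272.7]
eef_rot: [1.0, 0.008, -0.003, -0.004]
ft_force: [0.1, -0.6, -0.2]
finger_gap: 85.5
```

```bash
python3 -c "
from h import *
import pickle
c=cap('wrist','w1.png');pickle.dump(c,open('w1.pkl','wb'))
print(read_state()['tool_pos'], read_state()['q'].round(2), proj(c,[498,98,27]),proj(c,[437,9,31]))"
```

```text
[504.46860293  48.78512908 272.74380052] [-0.02  0.36 -0.16  1.76  0.05  1.03 -1.75] [240.67155763 174.41003196] [309.06296693 221.678843  ]
```

View pics/w1.png

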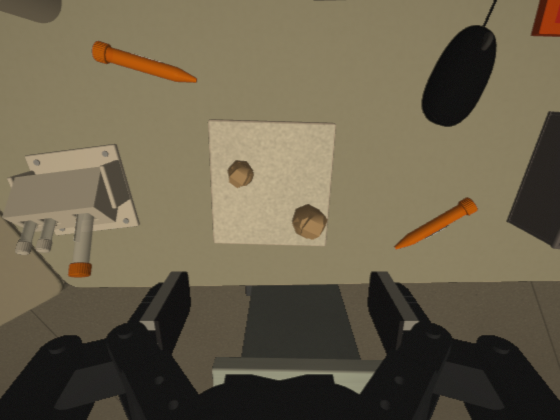

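```bash
python3 - <<'E'
from h import *
import pickle
w=pickle.load(open('w1.pkl','rb')); s=pickle.load(open('c0.pkl','rb'))['scene']
def blob(img,lo,hi,box):
    x0,y0,x1,y1=box
    h=cv2.cvtColor(img,cv2.COLOR_BGR2HSV)[y0:y1,x0:x1]
    m=cv2.inRange(h,lo,hi); n,l,st,ce=cv2.connectedComponentsWithStats(m)
    k=1+np.argmax(st[1:,4]); return ce[k]+[x0,y0],st[k]
B=((8,60,40),(25,255,255))
for nm,bw,bs,z in [('A',(215,150,265,200),(262,250,290,272),27),('B',(285,195,330,245),(303,245,328,270),31)]:
    a,_=blob(w['img'],*B,bw); b,_=blob(s['img'],*B,bs)
    print(nm,a,b,tri(w,a,s,b),onz(w,a,z),onz(s,b,z),_)
O=((5,170,90),(18,255,255))
a,_=blob(w['img'],*O,(60,250,100,285)); b,_=blob(s['img'],*O,(225,300,250,322)); print('cap',a,b,tri(w,a,s,b))
P=[onz(w,p,12) for p in [(208,121),(335,124),(326,246),(214,244)]];print(np.round(P,1),np.mean(P,0))
cv2.imwrite('pics/z3.png',cv2.resize(w['img'][130:290,0:150],None,fx=4,fy=4,interpolation=cv2.INTER_CUBIC)[:600])
E
```

```text
A [239.5 174.5] [273.44444444 261.72649573] (array([498.18783495,  99.60794711,  27.73778468]), np.float64(0.5376480726817897)) [497.85751146  99.48347961  27.        ] [498.7399715  99.5289221  27.       ] [  6   6  12  12 117]
B [307.  219.5] [314.60368664 258.97695853] (array([438.94142069,  10.33324078,  30.2098753 ]), np.float64(3.1733086176146528)) [440.02510728  11.85412079  31.        ] [438.11298356   9.12653915  31.        ] [  3   5  18  18 217]
cap [ 78.87132353 269.58455882] [237.60294118 310.29411765] (array([400.56718996, 276.82435992, 100.40778061]), np.float64(0.4259377480646331))
[[561.4 138.8  12. ]
 [560.5 -18.8  12. ]
 [392.7 -18.8  12. ]
 [392.8 140.2  12. ]] [476.85423111  60.35054301  12.        ]
```

View pics/z3.png

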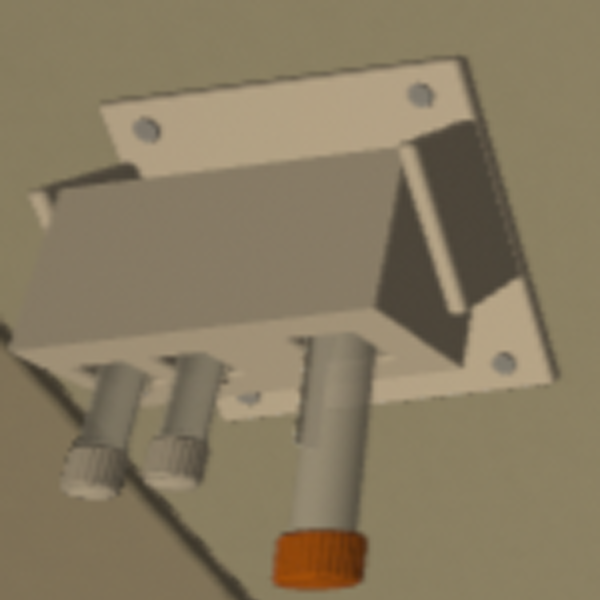

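```bash
python3 -c "
from h import *
plan([498,99.5,100],Rdown(0))"
```

```text
from [504.5  48.8 272.7] n 5 dist 180.2 rot [-0.5  0.3  1. ] gap 85.4 t 2.1 F [0.2 0.9 0.3] q [-0.02  0.36 -0.16  1.76  0.05  1.03 -1.75]
-0.017 0.011 0.034 -0.005 -0.049 0.173
-0.017 0.011 0.034 -0.005 -0.05 0.173
-0.017 0.011 0.034 -0.005 -0.05 0.173
-0.017 0.011 0.034 -0.006 -0.05 0.173
-0.017 0.011 0.034 -0.006 -0.05 0.173
```

Call:
step_arm --plan '[-0.02, 0.01, 0.03, -0.006, -0.05, 0.173, 0.4, -0.02, 0.01, 0.03, -0.006, -0.05, 0.173, 0.4, -0.02, 0.01, 0.03, -0.006, -0.05, 0.173, 0.4, -0.02, 0.01, 0.03, -0.006, -0.05, 0.173, 0.4, -0.02, 0.01, 0.03, -0.006, -0.05, 0.173, 0.4, 0, 0, 0, 0, 0, 0, 0.4, 0, 0, 0, 0, 0, 0, 0.4]' --force 30

```text
time: 2.8
tool_pos: [501.3, 87.8, 97.1]
eef_rot: [1.0, -0.01, 0.004, 0.004]
ft_force: [-0.1, -0.9, 0.7]
finger_gap: 59.9
```

```bash
python3 -c "
from h import *
plan([498,99.5,18],Rdown(0),step=20)"
```

```text
from [501.3  87.8  97.1] n 4 dist 80.0 rot [ 0.4 -0.4 -1.1] gap 59.9 t 2.8 F [-0.1 -0.9  0.7] q [-0.15  0.59 -0.11  1.98  0.13  0.58 -1.94]
0.019 -0.019 -0.048 -0.005 -0.015 0.099
0.019 -0.019 -0.048 -0.005 -0.015 0.099
0.019 -0.019 -0.048 -0.005 -0.015 0.099
0.019 -0.019 -0.048 -0.004 -0.015 0.099
```

Call:
step_arm --plan '[0.02, -0.02, -0.05, -0.005, -0.025, 0.09, 0.4, 0.02, -0.02, -0.05, -0.005, -0.025, 0.09, 0.4, 0.02, -0.02, -0.05, -0.005, -0.02, 0.08, 0.4, 0, 0, 0, 0, 0, 0, 0.4]'

```text
time: 3.2
tool_pos: [506.0, 96.1, 51.7]
eef_rot: [1.0, -0.007, 0.008, 0.001]
ft_force: [-0.5, 0.1, 0.1]
finger_gap: 59.8
```

```bash
python3 -c "
from h import *
plan([498,99.5,18],Rdown(0),step=12)
cap('wrist','w2.png')"
```

```text
from [506.   96.1  51.7] n 3 dist 34.8 rot [ 0.1 -1.  -0.8] gap 59.8 t 3.2 F [-0.5  0.1  0.1] q [-0.17  0.67 -0.1   2.    0.14  0.47 -1.96]
0.007 -0.056 -0.046 -0.014 -0.006 0.056
0.007 -0.056 -0.046 -0.014 -0.006 0.056
0.007 -0.056 -0.046 -0.014 -0.006 0.056
```

View pics/w2.png

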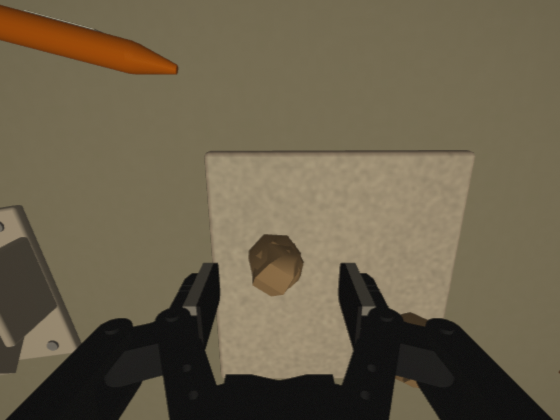

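Call:
step_arm --plan '[0, -0.08, -0.05, -0.03, -0.01, 0.06, 0.4, 0, -0.08, -0.05, -0.03, -0.01, 0.06, 0.4, 0, -0.05, -0.05, -0.02, -0.005, 0.05, 0.4, 0, 0, 0, 0, 0, 0, 0.4]'

```text
time: 3.65
tool_pos: [493.5, 99.6, 20.1]
eef_rot: [1.0, -0.001, 0.002, 0.001]
ft_force: [-1.2, -0.2, 0.6]
finger_gap: 59.9
```

```bash
python3 -c "
from h import *
plan([498,99.5,18],Rdown(0),step=12)"
```

```text
from [493.5  99.6  20.1] n 1 dist 5.0 rot [ 0.1 -0.3 -0.1] gap 59.9 t 3.65 F [-1.2 -0.2  0.6] q [-0.19  0.72 -0.09  2.04  0.15  0.39 -1.97]
0.013 -0.044 -0.02 0.023 0.0 0.011
```

Close on ball A.

Call:
step_arm --plan '[0, -0.02, 0, 0.015, 0, 0.012, 0.4, 0, 0, 0, 0, 0, 0, -1, 0, 0, 0, 0, 0, 0, -1, 0, 0, 0, 0, 0, 0, -1, 0, 0, 0, 0, 0, 0, -1, 0, 0, 0, 0, 0, 0, -1, 0, 0, 0, 0, 0, 0, -1]' --force 30

```text
time: 4.35
tool_pos: [497.4, 99.8, 18.0]
eef_rot: [1.0, -0.001, 0.002, 0.001]
ft_force: [-0.2, -0.4, -0.4]
finger_gap: 31.9
```

```bash
python3 -c "
from h import *
cap('wrist','w3.png');plan([498,60,190],Rdown(0))"
```

```text
from [497.5  99.8  17.9] n 4 dist 176.6 rot [ 0.1 -0.2 -0.1] gap 31.9 t 4.4 F [-0.1  1.2 -0.5] q [-0.18  0.72 -0.09  2.03  0.16  0.39 -1.97]
0.003 -0.009 -0.004 0.002 0.05 -0.215
0.003 -0.009 -0.004 0.001 0.05 -0.215
0.003 -0.009 -0.004 0.001 0.05 -0.215
0.003 -0.009 -0.004 0.001 0.05 -0.215
```

View pics/w3.png

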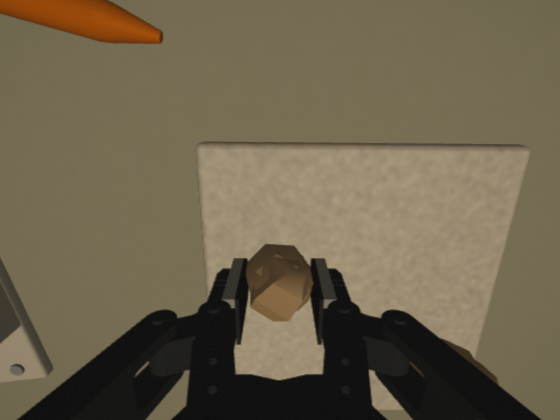

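Call:
step_arm --plan '[0, 0, 0, 0, 0, -0.15, -1, 0, 0, 0, 0, 0, -0.22, -1, 0, 0, 0, 0, 0.05, -0.22, -1, 0, 0, 0, 0, 0.12, -0.2, -1, 0, 0, 0, 0, 0.22, -0.05, -1, 0, 0, 0, 0, 0.22, 0, -1, 0, 0, 0, 0, 0.22, 0, -1, 0, 0, 0, 0, 0.22, 0, -1, 0, 0, 0, 0, 0.22, 0, -1, 0, 0, 0, 0, 0.22, 0, -1, 0, 0, 0, 0, 0.22, 0, -1]'

```text
time: 5.5
tool_pos: [501.3, -244.5, 194.2]
eef_rot: [1.0, 0.009, 0.005, -0.001]
ft_force: [1.1, 1.2, -0.1]
finger_gap: 32.0
```

```bash
python3 -c "
from h import *
plan([494,-338,190],Rdown(-5))"
```

```text
from [ 501.3 -244.5  194.2] n 3 dist 93.9 rot [-0.1 -0.5  6.1] gap 32.0 t 5.5 F [ 1.1  1.2 -0.1] q [ 0.51  0.51 -0.14  1.75  0.08  0.88 -1.22]
-0.005 -0.03 0.353 -0.015 0.156 0.007
-0.005 -0.03 0.353 -0.01 0.156 0.007
-0.005 -0.03 0.353 -0.004 0.156 0.007
```

Call:
step_arm --plan '[0, -0.03, 0.35, -0.015, 0.15, 0.007, -1, 0, -0.03, 0.35, -0.01, 0.15, 0.007, -1, 0, -0.03, 0.35, -0.005, 0.12, 0.007, -1, 0, 0, 0, 0, 0, 0, -1, 0, 0, 0, 0, 0, 0, -1]'

```text
time: 6.0
tool_pos: [488.7, -341.6, 188.3]
eef_rot: [0.999, -0.053, -0.002, 0.001]
ft_force: [0.0, 0.3, -0.5]
finger_gap: 31.7
```

```bash
python3 -c "
from h import *
c=cap('wrist','w4.png')
for x,y in [(573,-282),(558,-426),(414,-418),(429,-272)]: print(proj(c,[x,y,84]))
plan([494,-338,60],Rdown(-5))"
```

```text
[188.07671469 109.76362239]
[380.93029019 109.34636717]
[371.78800309 276.51374457]
[209.16881315 277.32720987]
from [ 488.5 -341.9  188.3] n 3 dist 128.5 rot [ 0.2  0.2 -1. ] gap 31.4 t 6.05 F [-0.  -0.2  0.6] q [ 0.63  0.58 -0.1   1.64  0.07  0.93 -1.17]
0.013 0.011 -0.059 0.009 -0.008 0.214
0.013 0.011 -0.059 0.009 -0.008 0.214
0.013 0.011 -0.059 0.009 -0.008 0.214
```

View pics/w4.png

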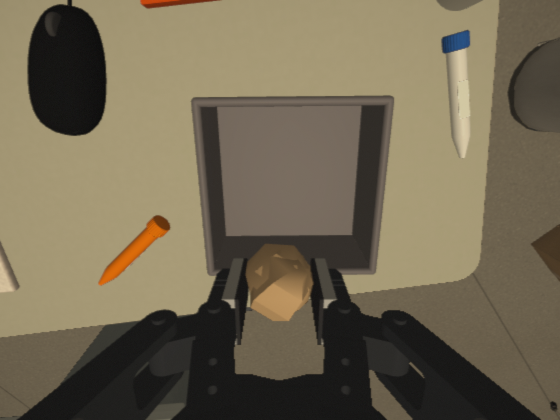

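```bash
python3 -c "
from h import *
c=cap('wrist')
P=[onz(c,p,84) for p in [(194,100),(391,99),(377,272),(210,273)]];print(np.round(P,1),np.mean(P,0))
plan([499,-340,55],Rdown(-5))"
```

```text
[[ 579.  -288.1   84. ]
 [ 564.3 -433.8   84. ]
 [ 417.8 -423.1   84. ]
 [ 433.  -273.9   84. ]] [ 498.52950666 -354.69678869   84.        ]
from [ 488.9 -341.1  188.5] n 3 dist 133.9 rot [ 0.2  0.2 -1. ] gap 32.1 t 6.1 F [-0.4  0.5  0.5] q [ 0.63  0.57 -0.1   1.64  0.07  0.93 -1.17]
0.011 0.01 -0.056 0.017 -0.004 0.222
0.011 0.01 -0.056 0.017 -0.004 0.222
0.011 0.01 -0.056 0.017 -0.004 0.222
```

Call:
step_arm --plan '[0, 0, -0.05, 0.02, 0, 0.2, -1, 0, 0, -0.05, 0.02, 0, 0.2, -1, 0, 0, 0, 0.015, 0, 0.2, -1, 0, 0, 0, 0, 0, 0.05, -1, 0, 0, 0, 0, 0, 0, -1, 0, 0, 0, 0, 0, 0, 0.3, 0, 0, 0, 0, 0, 0, 0.3, 0, 0, 0, 0, 0, 0, 0.3]'

```text
time: 6.9
tool_pos: [509.2, -335.7, 64.0]
eef_rot: [0.999, -0.039, 0.007, 0.003]
ft_force: [0.5, -0.6, -0.5]
finger_gap: 55.4
```

```bash
python3 -c "
from h import *
c=cap('wrist','w5.png')
plan([480,-300,190],Rdown(0))"
```

```text
from [ 509.4 -335.9   64.2] n 3 dist 134.1 rot [ 0.3 -0.8 -4.5] gap 55.5 t 6.95 F [-0.   0.7  0.1] q [ 0.6   0.75 -0.09  1.72  0.1   0.67 -1.19]
0.02 -0.046 -0.263 -0.051 -0.055 -0.211
0.02 -0.046 -0.263 -0.05 -0.056 -0.21
0.02 -0.046 -0.263 -0.05 -0.058 -0.21
```

View pics/w5.png

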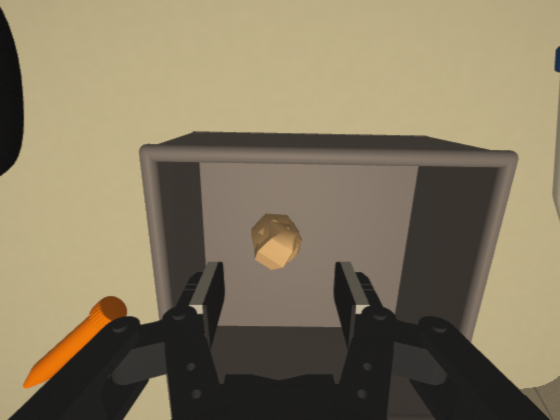

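Call:
step_arm --plan '[0, 0, 0, 0, 0, -0.2, 0.4, 0, 0, 0, 0, 0, -0.22, 0.4, 0, 0, 0, 0, 0, -0.2, 0.4, 0, 0, -0.2, -0.03, -0.1, -0.05, 0.4, 0, 0, -0.2, -0.03, -0.22, 0, 0.4, 0, 0, -0.2, -0.03, -0.22, 0, 0.4, 0, 0, -0.2, -0.03, -0.22, 0, 0.4, 0, 0, 0, -0.04, -0.22, 0, 0.4, 0, 0, 0, -0.04, -0.22, 0, 0.4, 0, 0, 0, -0.04, -0.22, 0, 0.4, 0, 0, 0, -0.04, -0.15, 0, 0.4, 0, 0, 0, 0, 0, 0, 0.4]'

```text
time: 8.15
tool_pos: [461.8, -14.9, 211.0]
eef_rot: [1.0, -0.002, 0.021, 0.009]
ft_force: [-0.4, -0.7, -0.1]
finger_gap: 60.3
```

```bash
python3 -c "
from h import *
c=cap('wrist','w6.png')
print(proj(c,[439,10.5,31]))
plan([439,10.5,70],Rdown(0))"
```

```text
[252.87452241 212.17245216]
from [462.6 -17.2 211.2] n 4 dist 145.8 rot [ 1.1 -2.5 -0.5] gap 59.5 t 8.2 F [ 0.3 -0.9 -0.2] q [ 0.1   0.34 -0.16  2.    0.11  0.77 -1.71]
0.05 -0.109 -0.02 -0.037 -0.038 0.174
0.05 -0.109 -0.02 -0.035 -0.037 0.175
0.05 -0.109 -0.02 -0.033 -0.036 0.175
0.05 -0.109 -0.02 -0.032 -0.035 0.176
```

View pics/w6.png

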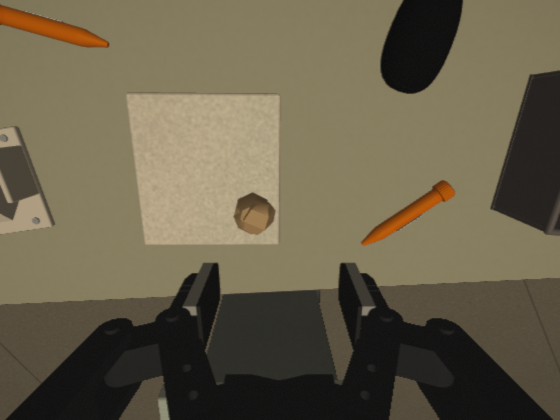

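Call:
step_arm --plan '[0.05, -0.11, -0.02, -0.04, -0.045, 0.175, 0.5, 0.05, -0.11, -0.02, -0.04, -0.045, 0.175, 0.5, 0.05, -0.11, -0.02, -0.035, -0.04, 0.175, 0.5, 0.05, -0.1, 0, -0.03, -0.035, 0.15, 0.5, 0, 0, 0, 0, 0, 0, 0.5, 0, 0, 0, 0, 0, 0, 0.5]'

```text
time: 8.8
tool_pos: [447.2, 5.1, 76.6]
eef_rot: [1.0, -0.008, 0.01, 0.003]
ft_force: [0.7, -0.5, 0.5]
finger_gap: 64.2
```

```bash
python3 -c "
from h import *
plan([439,10.5,19],Rdown(0),step=15)"
```

```text
from [447.2   5.1  76.6] n 4 dist 58.4 rot [ 0.3 -1.1 -1. ] gap 64.2 t 8.8 F [ 0.7 -0.5  0.5] q [ 0.01  0.56 -0.11  2.17  0.17  0.4  -1.82]
0.014 -0.05 -0.041 -0.012 -0.007 0.072
0.014 -0.05 -0.041 -0.011 -0.007 0.072
0.014 -0.05 -0.041 -0.011 -0.007 0.072
0.014 -0.05 -0.041 -0.011 -0.007 0.072
```

Call:
step_arm --plan '[0.015, -0.06, -0.04, -0.018, -0.01, 0.07, 0.5, 0.015, -0.06, -0.04, -0.018, -0.01, 0.07, 0.5, 0.015, -0.06, -0.04, -0.018, -0.008, 0.07, 0.5, 0, -0.03, 0, -0.01, -0.005, 0.05, 0.5, 0, 0, 0, 0, 0, 0, 0.5]'

```text
time: 9.3
tool_pos: [445.4, 5.9, 31.1]
eef_rot: [1.0, -0.007, 0.01, 0.002]
ft_force: [-0.1, 0.2, -0.1]
finger_gap: 64.1
```

```bash
python3 -c "
from h import *
cap('wrist','w7.png')
plan([439,10.5,19],Rdown(0),step=15)"
```

```text
from [445.9   5.8  31.6] n 2 dist 15.1 rot [ 0.2 -1.3 -0.8] gap 64.1 t 9.35 F [0.3 0.4 0.2] q [-0.01  0.65 -0.08  2.2   0.19  0.28 -1.84]
0.02 -0.111 -0.073 -0.018 -0.012 0.031
0.02 -0.111 -0.073 -0.018 -0.012 0.031
```

View pics/w7.png

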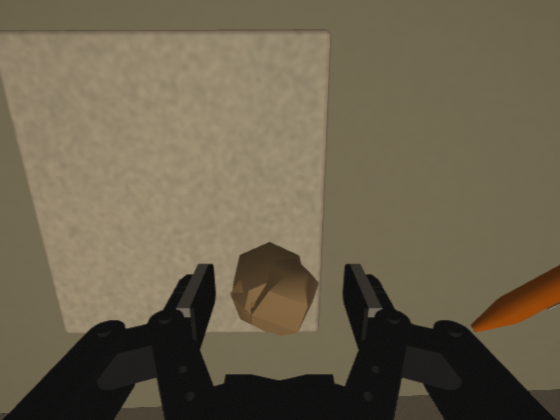

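Call:
step_arm --plan '[0.02, -0.1, -0.07, -0.025, -0.015, 0.035, 0.5, 0.02, -0.1, -0.07, -0.025, -0.015, 0.035, 0.5, 0, 0, 0, 0, 0, 0.005, 0.5, 0, 0, 0, 0, 0, 0, 0.5]'

```text
time: 9.75
tool_pos: [437.5, 11.9, 17.3]
eef_rot: [1.0, -0.0, 0.003, -0.0]
ft_force: [0.0, 0.3, 0.2]
finger_gap: 64.0
```

Call:
step_arm --plan '[0, 0, 0, 0, 0, 0, -1, 0, 0, 0, 0, 0, 0, -1, 0, 0, 0, 0, 0, 0, -1, 0, 0, 0, 0, 0, 0, -1, 0, 0, 0, 0, 0, 0, -1, 0, 0, 0, 0, 0, -0.1, -1, 0, 0, 0, 0, 0, -0.2, -1, 0, 0, 0, 0.02, 0.02, -0.22, -1, 0, 0, 0, 0.02, 0.05, -0.22, -1, 0, 0, 0, 0.02, 0.15, -0.1, -1]'

```text
time: 10.75
tool_pos: [446.9, -28.7, 188.5]
eef_rot: [1.0, 0.005, -0.002, -0.001]
ft_force: [1.0, -0.8, -0.0]
finger_gap: 43.7
```

```bash
python3 -c "
from h import *
cap('wrist','w8.png')
plan([496,-300,190],Rdown(-5),step=44)"
```

```text
from [448.7 -37.  190.2] n 7 dist 267.2 rot [ 0.3 -0.1  4.9] gap 43.7 t 10.8 F [ 0.7 -3.8  1.4] q [ 0.17  0.37 -0.19  2.03  0.11  0.75 -1.66]
0.006 -0.002 0.123 0.034 0.188 0.001
0.006 -0.002 0.123 0.036 0.187 0.001
0.006 -0.002 0.123 0.039 0.187 0.001
0.006 -0.002 0.123 0.041 0.186 0.001
0.006 -0.002 0.123 0.043 0.186 0.001
0.006 -0.002 0.123 0.045 0.185 0.0
0.006 -0.002 0.123 0.048 0.185 0.0
```

View pics/w8.png

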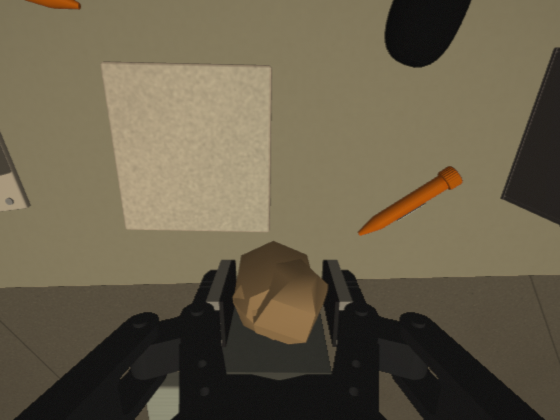

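Call:
step_arm --plan '[0, 0, 0.12, 0.035, 0.2, 0, -1, 0, 0, 0.12, 0.035, 0.2, 0, -1, 0, 0, 0.12, 0.04, 0.2, 0, -1, 0, 0, 0.12, 0.04, 0.2, 0, -1, 0, 0, 0.12, 0.04, 0.2, 0, -1, 0, 0, 0.12, 0.045, 0.2, 0, -1, 0, 0, 0.12, 0.045, 0.18, 0, -1, 0, 0, 0, 0.03, 0.12, 0, -1, 0, 0, 0, 0, 0, 0, -1]'

```text
time: 11.7
tool_pos: [496.8, -353.6, 189.5]
eef_rot: [0.999, -0.046, 0.0, 0.003]
ft_force: [-1.0, 0.7, -0.3]
finger_gap: 43.8
```

```bash
python3 -c "
from h import *
plan([498,-362,65],Rdown(-5),step=44)"
```

```text
from [ 496.8 -353.6  189.5] n 3 dist 124.8 rot [ 0.4 -0.  -0.3] gap 43.8 t 11.7 F [-1.   0.7 -0.3] q [ 0.66  0.59 -0.13  1.6   0.09  0.95 -1.16]
0.02 -0.002 -0.016 0.003 0.012 0.208
0.02 -0.002 -0.016 0.003 0.013 0.208
0.02 -0.002 -0.016 0.003 0.013 0.208
```

Call:
step_arm --plan '[0, 0, 0, -0.005, 0.02, 0.2, -1, 0, 0, 0, -0.005, 0.02, 0.2, -1, 0, 0, 0, -0.005, 0.02, 0.2, -1, 0, 0, 0, 0, 0, 0, -1, 0, 0, 0, 0, 0, 0, -1, 0, 0, 0, 0, 0, 0, 0.55, 0, 0, 0, 0, 0, 0, 0.55, 0, 0, 0, 0, 0, 0, 0.55]'

```text
time: 12.5
tool_pos: [496.5, -363.5, 71.6]
eef_rot: [0.999, -0.045, 0.004, 0.004]
ft_force: [-0.5, 0.1, -0.7]
finger_gap: 66.3
```

```bash
python3 -c "
from h import *
c=cap('wrist','w9.png')
print(read_state()['ft_force'])"
```

```text
[0.87030197 0.1393056  0.29097591]
```

View pics/w9.png

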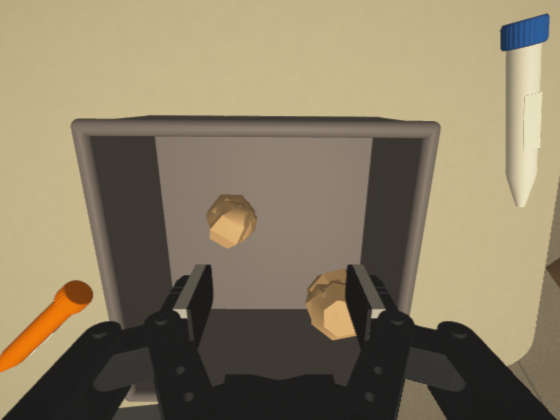

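Call:
step_arm --plan '[0, 0, 0, 0, 0, -0.2, 0.2, 0, 0, 0, 0, 0, -0.22, 0.2, 0, 0, 0, 0, 0, -0.22, 0.2, 0, 0, -0.2, 0, -0.1, -0.15, 0.2, 0, 0, -0.2, 0, -0.22, -0.05, 0.2, 0, 0, -0.2, 0, -0.22, 0, 0.2, 0, 0, -0.2, 0, -0.22, 0, 0.2, 0, 0, -0.2, 0, -0.22, 0, 0.2, 0, 0, -0.2, 0, -0.22, 0, 0.2, 0, 0, -0.2, 0, -0.22, 0, 0.2, 0, 0, -0.2, -0.02, -0.22, 0, 0.2, 0, 0, -0.2, -0.03, -0.22, 0, 0.2]'

```text
time: 13.75
tool_pos: [492.9, 12.1, 253.8]
eef_rot: [0.999, 0.04, 0.019, 0.012]
ft_force: [0.7, 0.6, -0.2]
finger_gap: 50.8
```

```bash
python3 -c "
from h import *
plan([430,250,230],Rdown(8.5),step=44)"
```

```text
from [492.9  12.1 253.8] n 6 dist 247.2 rot [ 1.5 -2.  -3.9] gap 50.8 t 13.75 F [ 0.7  0.6 -0.2] q [ 0.1   0.34 -0.25  1.86  0.14  0.92 -1.71]
0.044 -0.059 -0.115 -0.037 -0.202 0.013
0.044 -0.059 -0.115 -0.035 -0.203 0.014
0.044 -0.059 -0.115 -0.032 -0.203 0.016
0.044 -0.059 -0.115 -0.03 -0.203 0.017
0.044 -0.059 -0.115 -0.027 -0.203 0.018
0.044 -0.059 -0.115 -0.025 -0.204 0.019
```

Call:
step_arm --plan '[0.04, -0.06, -0.11, -0.037, -0.2, 0.014, 0.2, 0.04, -0.06, -0.11, -0.035, -0.2, 0.014, 0.2, 0.04, -0.06, -0.11, -0.035, -0.2, 0.016, 0.2, 0.04, -0.06, -0.11, -0.03, -0.2, 0.016, 0.2, 0.04, -0.06, -0.11, -0.03, -0.2, 0.018, 0.2, 0, 0, 0, 0, -0.1, 0, 0.2, 0, 0, 0, 0, 0, 0, 0.2, 0, 0, 0, 0, 0, 0, 0.2]'

```text
time: 14.55
tool_pos: [432.1, 244.8, 241.9]
eef_rot: [0.997, 0.076, 0.011, -0.001]
ft_force: [-1.0, -0.7, -0.3]
finger_gap: 51.5
```

```bash
python3 -c "
from h import *
import pickle
c=cap('wrist','w10.png'); pickle.dump(c,open('w10.pkl','wb'))
s=read_state();print(s['tool_pos'],s['q'].round(2))"
```

```text
[432.20113483 244.78500979 242.0038716 ] [-0.32  0.37 -0.33  1.85  0.16  0.92 -2.15]
```

View pics/w10.png

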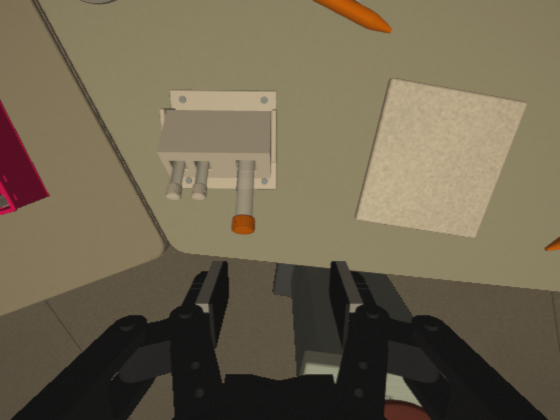

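```bash
python3 - <<'E'
from h import *
a=cv2.imread('pics/w10.png')
cv2.imwrite('pics/z4.png',cv2.resize(a[80:240,150:290],None,fx=4.2,fy=4.2,interpolation=cv2.INTER_CUBIC)[:600+72])
s=cap('side','s1.png')['img']
cv2.imwrite('pics/z5.png',cv2.resize(s[150:250,130:270],None,fx=5,fy=5,interpolation=cv2.INTER_CUBIC))
E
```

View pics/z4.png

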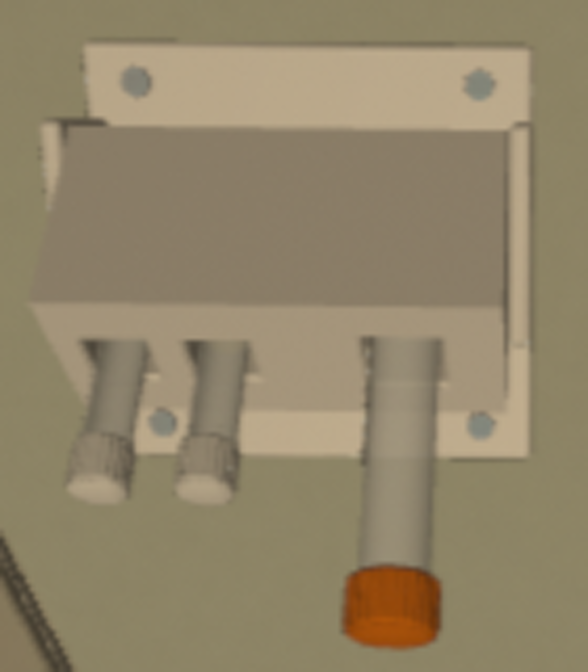

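View pics/z5.png

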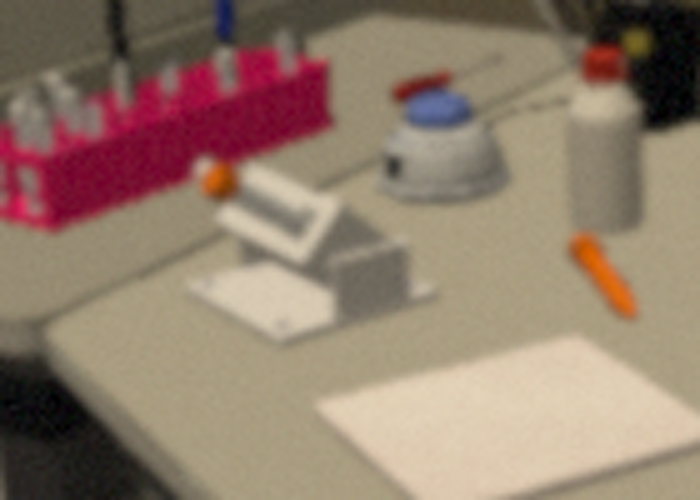

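```bash
python3 - <<'E'
from h import *
import pickle
w=pickle.load(open('w10.pkl','rb'));w1=pickle.load(open('w1.pkl','rb')); s=pickle.load(open('c0.pkl','rb'))['scene']
f=lambda u,v:(u/4.2+150,v/4.2+80)
e1=onz(w,f(32,303),79);e2=onz(w,f(505,305),79);print('edge',e1,e2,np.linalg.norm(e1-e2),np.degrees(np.arctan2(e1[1]-e2[1],e1[0]-e2[0]))-90)
e1b=onz(w1,(18/4,130+347/4),79);e2b=onz(w1,(377/4,130+308/4),79);print('edge w1',e1b,e2b)
P=[onz(w,f(*p),4) for p in [(85,45),(528,48),(527,457)]];print('foot',np.round(P,1),'c',(P[0]+P[2])/2)
print('foot edges',[np.degrees(np.arctan2(*(b-a)[[1,0]])) for a,b in zip(P,P[1:])],[np.linalg.norm(b-a) for a,b in zip(P,P[1:])])
def blob(c,box):
    x0,y0,x1,y1=box
    h=cv2.cvtColor(c['img'],cv2.COLOR_BGR2HSV)[y0:y1,x0:x1]
    m=cv2.inRange(h,(5,150,60),(20,255,255)); ys,xs=np.nonzero(m); return np.array([(xs.min()+xs.max())/2+x0,(ys.min()+ys.max())/2+y0])
a=blob(w,(220,205,265,240));b=blob(s,(225,300,250,322));d=blob(w1,(60,250,100,285));print(a,b,d)
print('cap',tri(w,a,s,b),tri(w,a,w1,d),tri(s,b,w1,d))
# plane of tube: junction and mouth points, use axis-plane model: rack yaw
yaw=np.radians(8.5); ex=np.array([np.cos(yaw),np.sin(yaw),0]); ey=np.array([-np.sin(yaw),np.cos(yaw),0])
em=(e1+e2)/2
# vertical-ish axis plane: spanned by tube direction; compute y_rack offset of tube pts at guessed heights
for n,p,z in [('junc',f(396,568),95),('mouthvis',f(407,360),65+6)]:
    q=onz(w,p,z); print(n,q,'rx',(q-e2)@ex,'ry',(q-e2)@ey)
E
```

```text
edge [454.25028735 367.77770256  79.        ] [470.31817245 259.40815915  79.        ] 109.5542553688573 8.433765840548688
edge w1 [455.68696517 364.93378779  79.        ] [469.54295423 258.99571521  79.        ]
foot [[512.2 382.7   4. ]
 [529.6 263.5   4. ]
 [416.2 246.9   4. ]] c [464.19754797 314.77450451   4.        ]
foot edges [np.float64(-81.68156896275195), np.float64(-171.6383172494247)] [np.float64(120.42710718890633), np.float64(114.61047955716461)]
[243. 224.] [237.5 310. ] [ 79.  269.5]
cap (array([401.09681219, 276.02706711, 100.32777471]), np.float64(0.8054934114951047)) (array([401.75207307, 275.56593864, 102.15029184]), np.float64(0.19009788517367535)) (array([401.01674245, 276.54833424, 100.77540479]), np.float64(0.03917141173338524))
junc [408.18000819 275.80714479  95.        ] rx -59.03170576057853 ry 25.403462410679627
mouthvis [452.61498202 280.9046855   71.        ] rx -14.3313472638761 ry 23.877103713656254
```

```bash
python3 -c "
from h import *
r=Rdown(8.4,-22);print(r.as_matrix().round(3))
plan([453.8,282,150],r,step=25)"
```

```text
[[ 0.917  0.146 -0.371]
 [ 0.135 -0.989 -0.055]
 [-0.375  0.    -0.927]]
from [432.5 244.  241.8] n 5 dist 101.6 rot [  0.  -23.3   0.2] gap 51.1 t 14.65 F [0.6 0.2 0.2] q [-0.32  0.37 -0.33  1.85  0.16  0.92 -2.15]
0.001 -0.813 0.006 0.025 -0.034 0.092
0.001 -0.813 0.006 0.032 -0.034 0.09
0.001 -0.813 0.006 0.039 -0.034 0.087
0.001 -0.813 0.006 0.046 -0.034 0.084
0.001 -0.813 0.006 0.053 -0.034 0.08
```

Call:
step_arm --plan '[0, -0.8, 0, 0.025, -0.035, 0.09, -0.3, 0, -0.8, 0, 0.03, -0.035, 0.09, -0.3, 0, -0.8, 0, 0.04, -0.035, 0.087, -0.3, 0, -0.8, 0, 0.046, -0.035, 0.084, -0.3, 0, -0.8, 0, 0.05, -0.035, 0.08, -0.3, 0, 0, 0, 0, 0, 0, -0.3, 0, 0, 0, 0, 0, 0, -0.3]'

```text
time: 15.35
tool_pos: [460.7, 269.7, 149.1]
eef_rot: [0.98, 0.062, -0.191, 0.016]
ft_force: [0.9, 1.4, 1.2]
finger_gap: 29.9
```

```bash
python3 -c "
from h import *
r=Rdown(8.4,-22)
plan([453.8,282,150],r,step=25)"
```

```text
from [460.7 269.7 149.1] n 1 dist 14.2 rot [ 0.   0.1 -1.2] gap 29.9 t 15.35 F [0.9 1.4 1.2] q [-0.3   0.73 -0.34  1.56  0.06  1.23 -2.08]
0.001 0.013 -0.209 -0.026 -0.065 0.005
```

Call:
step_arm --plan '[0, 0, -0.1, -0.015, -0.04, 0, -0.3, 0, 0, -0.1, -0.015, -0.03, 0, -0.3, 0, 0, 0, 0, 0, 0, -0.3, 0, 0, 0, 0, 0, 0, -0.3]'

```text
time: 15.75
tool_pos: [452.4, 282.7, 156.4]
eef_rot: [0.98, 0.072, -0.187, 0.013]
ft_force: [0.2, 0.2, -0.2]
finger_gap: 29.9
```

```bash
python3 -c "
from h import *
import pickle
r=Rdown(8.4,-22)
c=cap('wrist','w11.png'); pickle.dump(c,open('w11.pkl','wb'));cap('side','s2.png')
print('grasp pt',proj(c,[427.5,279,84.5]),'mouth',proj(c,[450.8,282.5,63]))
plan([420.4,278,66.9],r,step=15)"
```

```text
grasp pt [279.50012081 215.74905597] mouth [279.41843152 173.09230991]
from [452.5 282.8 156.2] n 7 dist 95.0 rot [-0.1 -0.4  0. ] gap 30.0 t 15.85 F [-0.   0.7 -0.1] q [-0.32  0.72 -0.35  1.56  0.06  1.23 -2.08]
-0.001 -0.009 0.001 0.002 0.0 0.068
-0.001 -0.009 0.001 0.002 0.0 0.068
-0.001 -0.009 0.001 0.002 0.0 0.068
-0.001 -0.009 0.001 0.002 0.0 0.068
-0.001 -0.009 0.001 0.002 0.0 0.068
-0.001 -0.009 0.001 0.002 0.0 0.068
-0.001 -0.009 0.001 0.002 0.0 0.068
```

View pics/w11.png

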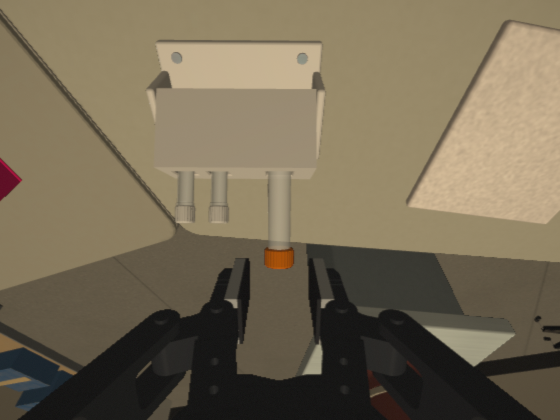

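Call:
step_arm --plan '[0, 0, 0, 0.002, 0, 0.07, -0.3, 0, 0, 0, 0.002, 0, 0.07, -0.3, 0, 0, 0, 0.002, 0, 0.07, -0.3, 0, 0, 0, 0, 0, 0, -0.3, 0, 0, 0, 0, 0, 0, -0.3]'

```text
time: 16.35
tool_pos: [439.3, 280.7, 117.4]
eef_rot: [0.98, 0.072, -0.185, 0.013]
ft_force: [1.0, 0.4, -0.3]
finger_gap: 30.0
```

```bash
python3 -c "
from h import *
r=Rdown(8.4,-22)
plan([420.4,278,66.9],r,step=15)"
```

```text
from [439.3 280.7 117.4] n 4 dist 54.0 rot [-0.1 -0.7  0. ] gap 30.0 t 16.35 F [ 1.   0.4 -0.3] q [-0.33  0.75 -0.35  1.64  0.07  1.13 -2.09]
-0.004 -0.028 0.0 0.001 0.0 0.067
-0.004 -0.028 0.0 0.001 0.0 0.067
-0.004 -0.028 0.0 0.001 -0.0 0.067
-0.004 -0.028 0.0 0.001 -0.0 0.067
```

Call:
step_arm --plan '[0, -0.03, 0, 0, 0, 0.065, -0.3, 0, -0.03, 0, 0, 0, 0.065, -0.3, 0, -0.03, 0, 0, 0, 0.065, -0.3, 0, 0, 0, 0, 0, 0.04, -0.3, 0, 0, 0, 0, 0, 0, -0.3, 0, 0, 0, 0, 0, 0, -0.3]'

```text
time: 16.95
tool_pos: [422.1, 278.5, 71.0]
eef_rot: [0.979, 0.072, -0.188, 0.013]
ft_force: [-0.9, -0.3, -0.5]
finger_gap: 29.5
```

```bash
python3 -c "
from h import *
r=Rdown(8.4,-22)
cap('wrist','w12.png')
plan([420.4,278,66.9],r,step=15)"
```

```text
from [422.1 278.5  71.1] n 1 dist 4.5 rot [-0.1 -0.2 -0. ] gap 29.7 t 17.0 F [-0.6  0.6 -0.7] q [-0.34  0.79 -0.34  1.71  0.08  1.01 -2.1 ]
-0.024 -0.041 -0.003 -0.0 0.001 0.023
```

View pics/w12.png

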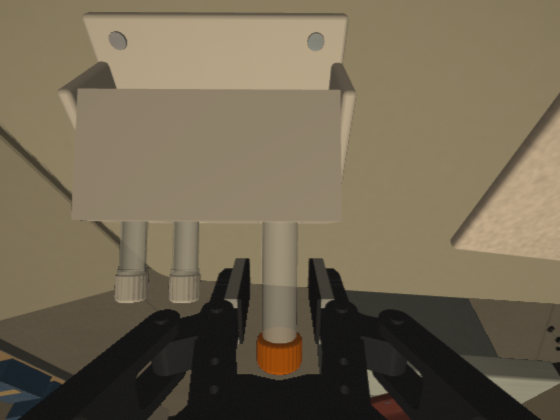

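Call:
step_arm --plan '[0, 0, 0, 0, 0, 0.025, -0.3, 0, 0, 0, 0, 0, 0, -0.3, 0, 0, 0, 0, 0, 0, -1, 0, 0, 0, 0, 0, 0, -1, 0, 0, 0, 0, 0, 0, -1, 0, 0, 0, 0, 0, 0, -1, 0, 0, 0, 0, 0, 0, -1]' --force 60

```text
time: 17.7
tool_pos: [421.2, 278.8, 67.2]
eef_rot: [0.98, 0.071, -0.187, 0.012]
ft_force: [-0.1, -0.0, 0.4]
finger_gap: 14.8
```

```bash
python3 -c "
from h import *
cap('wrist','w13.png')
r=Rdown(8.4,-22)
s=read_state();print(s['ft_force'],s['ft_torque'],s['finger_gap'])
p=s['tool_pos']+60*np.array([-.707*.989,-.707*.146,.707])
plan(p,R.from_quat(s['eef_rot']),step=10)"
```

```text
[0.90532801 0.42565407 0.17418233] [ 0.07942219 -0.40611311 -0.02733058] 14.476355412928388
from [421.2 278.8  67.2] n 6 dist 60.0 rot [0. 0. 0.] gap 14.5 t 17.75 F [0.9 0.4 0.2] q [-0.34  0.8  -0.34  1.72  0.08  1.   -2.1 ]
0.0 0.0 0.0 -0.046 -0.0 -0.02
0.0 0.0 0.0 -0.046 -0.0 -0.02
0.0 0.0 0.0 -0.046 -0.0 -0.02
0.0 0.0 0.0 -0.046 -0.0 -0.02
0.0 0.0 0.0 -0.046 -0.0 -0.02
0.0 0.0 0.0 -0.046 -0.0 -0.02
```

View pics/w13.png

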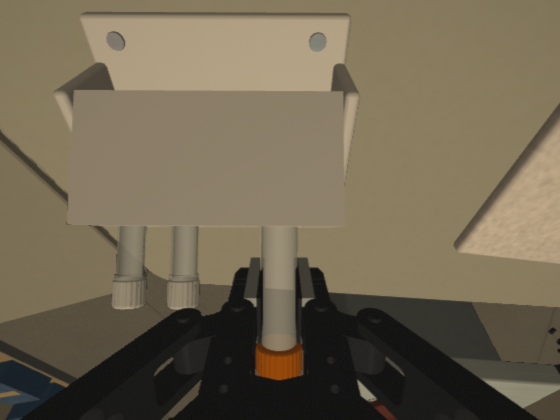

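Call:
step_arm --plan '[0, 0, 0, 0, 0, 0, -1, 0, 0, 0, 0, 0, 0, -1]' --force 25

```text
time: 17.95
tool_pos: [421.2, 278.8, 67.1]
eef_rot: [0.98, 0.071, -0.187, 0.012]
ft_force: [0.6, -0.5, -0.3]
finger_gap: 15.0
```

Call:
step_arm --plan '[0, 0, 0, 0, 0, 0, -1, 0, 0, 0, 0, 0, 0, -1]' --force 50

```text
time: 18.15
tool_pos: [421.2, 278.8, 67.1]
eef_rot: [0.98, 0.071, -0.187, 0.012]
ft_force: [-0.6, 0.0, -0.1]
finger_gap: 14.8
```

```bash
python3 -c "
from h import *
a=cv2.imread('pics/w13.png');cv2.imwrite('pics/z6.png',cv2.resize(a[220:400,190:370],None,fx=3.3,fy=3.3,interpolation=cv2.INTER_CUBIC))"
```

```text
(no output)
```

View pics/z6.png

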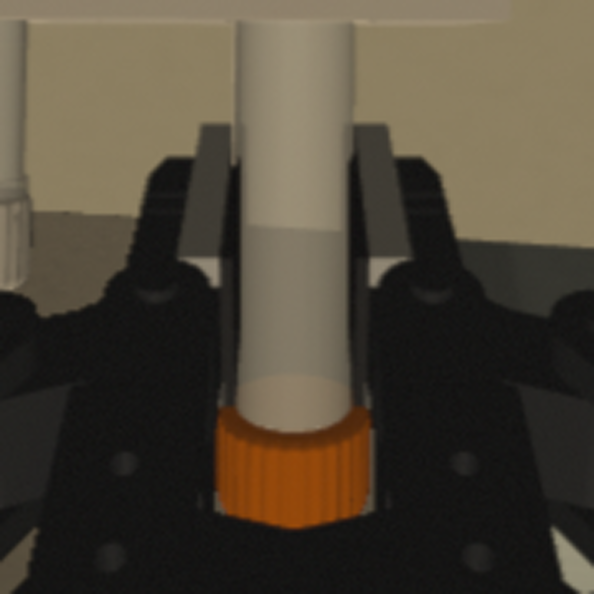

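Call:
step_arm --plan '[0, 0, 0, -0.046, 0, -0.02, -1, 0, 0, 0, -0.046, 0, -0.02, -1, 0, 0, 0, -0.046, 0, -0.02, -1, 0, 0, 0, 0, 0, 0, -1]' --force 60

```text
time: 18.55
tool_pos: [398.0, 275.5, 90.7]
eef_rot: [0.98, 0.072, -0.187, 0.012]
ft_force: [0.1, -0.7, -0.1]
finger_gap: 14.9
```

```bash
python3 -c "
from h import *
cap('wrist','w14.png')
s=read_state();d=s['tool_pos']-[421.2,278.8,67.1];print(d, s['ft_force'],s['finger_gap'])
p=np.array([421.2,278.8,67.1])+70*np.array([-.707*.989,-.707*.146,.707])
plan(p,Rdown(8.3,-22),step=12)"
```

```text
[-22.65635241  -3.37711357  23.20772975] [ 0.67716204  0.78926745 -0.18204632] 14.985682308472297
from [398.5 275.4  90.3] n 4 dist 37.4 rot [-0.2 -0.4  0.1] gap 15.0 t 18.6 F [ 0.7  0.8 -0.2] q [-0.34  0.74 -0.35  1.77  0.07  1.   -2.11]
-0.008 -0.019 0.004 -0.043 -0.0 -0.018
-0.008 -0.019 0.004 -0.043 -0.0 -0.018
-0.008 -0.019 0.004 -0.043 -0.0 -0.018
-0.008 -0.019 0.004 -0.043 -0.0 -0.018
```

View pics/w14.png

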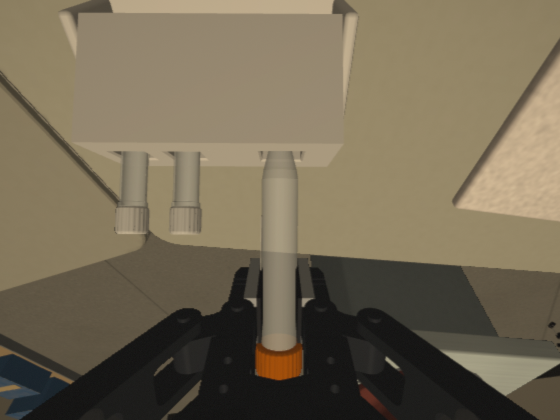

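Call:
step_arm --plan '[0, 0, 0, -0.045, 0, -0.02, -1, 0, 0, 0, -0.045, 0, -0.02, -1, 0, 0, 0, -0.045, 0, -0.02, -1, 0, 0, 0, -0.045, 0, -0.02, -1, 0, 0, 0, 0.02, 0, -0.12, -1, 0, 0, 0, 0.04, 0, -0.15, -1, 0, 0, 0, 0.04, 0, -0.15, -1, 0, 0, 0, 0, 0, 0, -1]'

```text
time: 19.4
tool_pos: [416.1, 277.6, 195.7]
eef_rot: [0.979, 0.073, -0.188, 0.013]
ft_force: [0.1, -0.4, 0.3]
finger_gap: 15.1
```

```bash
python3 -c "
from h import *
cap('wrist','w15.png');cap('side','s3.png')
plan([470,180,260],Rdown(8.3,-10),step=40)"
```

```text
from [412.4 276.2 193.2] n 4 dist 130.6 rot [ 0.1 12.2  0.3] gap 14.7 t 19.5 F [0.  0.1 0.1] q [-0.32  0.63 -0.37  1.64  0.03  1.26 -2.1 ]
0.005 0.531 0.012 0.018 0.13 -0.097
0.005 0.531 0.012 0.023 0.13 -0.096
0.005 0.531 0.012 0.028 0.13 -0.095
0.005 0.531 0.012 0.034 0.13 -0.093
```

View pics/w15.png

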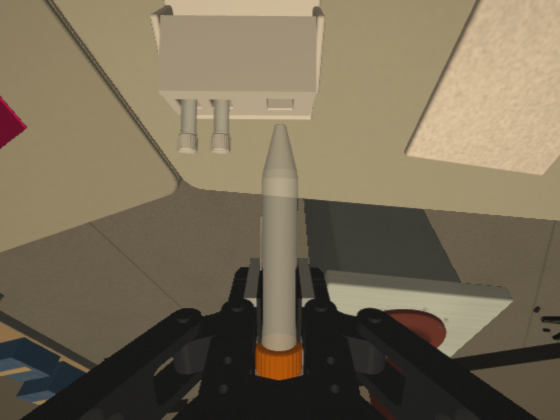

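View pics/s3.png

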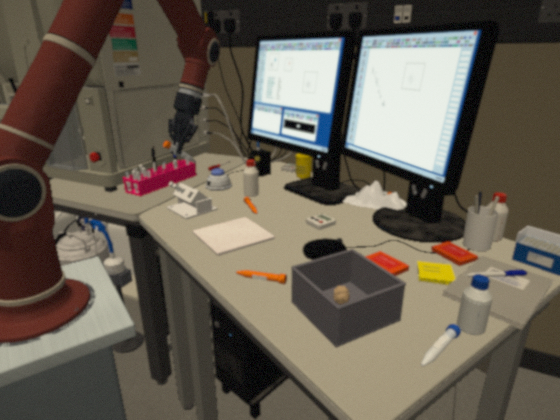

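Call:
step_arm --plan '[0, 0.5, 0, 0.02, 0.13, -0.1, -1, 0, 0.5, 0, 0.02, 0.13, -0.1, -1, 0, 0.5, 0, 0.02, 0.16, -0.08, -1, 0, 0.5, 0, 0.03, 0.18, -0.05, -1, 0, 0.5, 0, 0.03, 0.18, -0.02, -1, 0, 0.5, 0, 0.03, 0.15, 0, -1, 0, 0.5, 0, 0, 0.1, 0, -1, 0, 0.3, 0, 0, 0, 0, -1, 0, 0, 0, 0, 0, 0, -1, 0, 0, 0, 0, 0, 0, -1]'

```text
time: 20.5
tool_pos: [478.4, 71.6, 241.3]
eef_rot: [0.997, 0.08, -0.015, 0.004]
ft_force: [-0.5, -0.2, -0.2]
finger_gap: 14.8
```

```bash
python3 -c "
from h import *
plan([464,60,240],Rdown(2,23),step=40,ang=5)"
```

```text
from [478.4  71.6 241.3] n 6 dist 18.5 rot [-1.1 24.7  7.2] gap 14.8 t 20.5 F [-0.5 -0.2 -0.2] q [ 0.04  0.38 -0.32  1.85  0.14  0.97 -1.76]
-0.031 0.718 0.209 -0.013 0.008 0.002
-0.031 0.718 0.209 -0.013 0.008 0.001
-0.031 0.718 0.209 -0.013 0.008 -0.0
-0.031 0.718 0.209 -0.013 0.008 -0.001
-0.031 0.718 0.209 -0.013 0.009 -0.002
-0.031 0.718 0.209 -0.012 0.009 -0.003
```

Call:
step_arm --plan '[-0.03, 0.7, 0.2, -0.013, 0.01, 0, -1, -0.03, 0.7, 0.2, -0.013, 0.01, 0, -1, -0.03, 0.7, 0.2, -0.013, 0.01, 0, -1, -0.03, 0.7, 0.2, -0.013, 0.01, 0, -1, -0.03, 0.7, 0.2, -0.013, 0.01, 0, -1, -0.03, 0.7, 0.2, -0.013, 0.01, 0, -1, 0, 0, 0, 0, 0, 0, -1, 0, 0, 0, 0, 0, 0, -1]'

```text
time: 21.3
tool_pos: [460.3, 65.7, 233.9]
eef_rot: [0.981, 0.025, 0.194, -0.007]
ft_force: [0.7, 0.7, -0.1]
finger_gap: 14.8
```

```bash
python3 -c "
from h import *
import pickle
d={n:cap(n,n+'9.png') for n in ['side','scene','wrist']};pickle.dump(d,open('d9.pkl','wb'))
for n in ['side','scene']:
    u,v=proj(d[n],[476,60,250]).astype(int);print(n,u,v)
    u=max(80,min(480,u));v=max(60,min(360,v))
    cv2.imwrite('pics/z9%s.png'%n,cv2.resize(d[n]['img'][v-60:v+60,u-80:u+80],None,fx=5,fy=5,interpolation=cv2.INTER_CUBIC)); print(u-80,v-60)
plan([464,60,240],Rdown(2,23),step=40,ang=5)"
```

```text
side 227 146
147 86
scene 292 205
212 145
from [461.1  65.2 234.1] n 1 dist 8.4 rot [-0.6  0.6  0.7] gap 14.6 t 21.45 F [-0.2 -0.4  0.1] q [-0.05  0.19 -0.21  2.23  0.33  0.36 -2.06]
-0.098 0.1 0.126 0.023 0.027 -0.023
```

View pics/z9side.png

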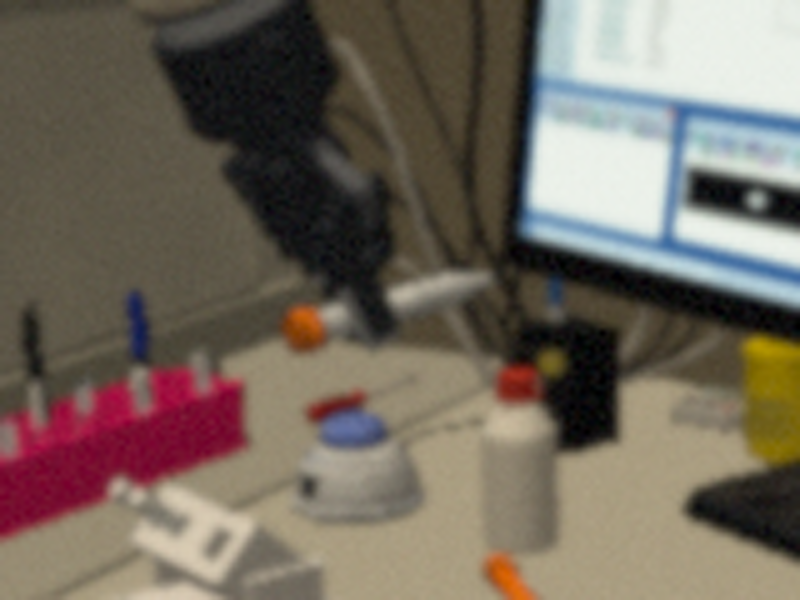

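View pics/z9scene.png

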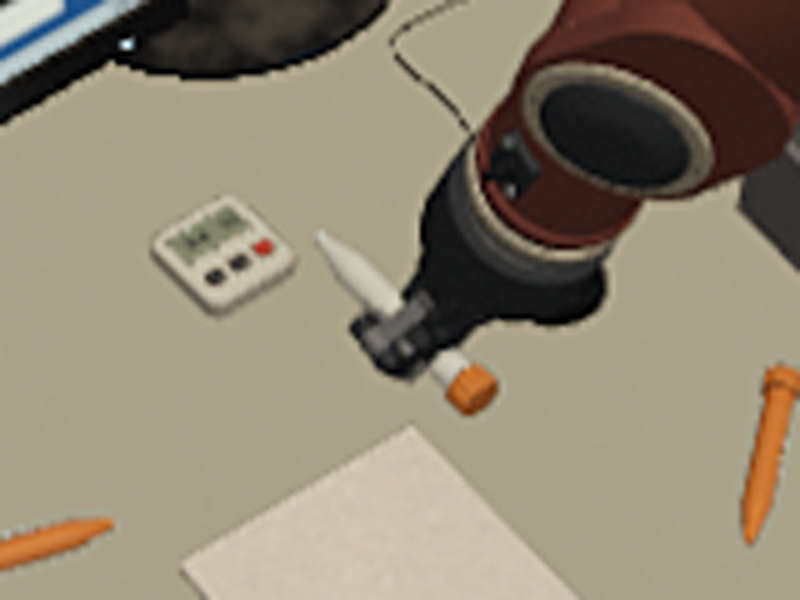

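View pics/wrist9.png

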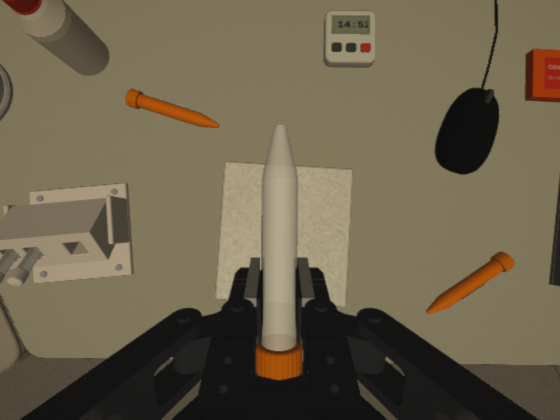

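```bash
python3 -c "
from h import *
import pickle
d=pickle.load(open('d9.pkl','rb'))
z=lambda n,u,v:(u/5+dict(side=147,scene=212)[n],v/5+dict(side=86,scene=145)[n])
T,e=tri(d['scene'],z('scene',320,235),d['side'],z('side',492,275))
C,e2=tri(d['scene'],z('scene',472,390),d['side'],z('side',304,327))
v=T-C;print(T,e,C,e2,np.linalg.norm(v),'elev',np.degrees(np.arcsin(v[2]/np.linalg.norm(v))),'mid',T-v/np.linalg.norm(v)*58.5)
s=read_state();r=R.from_quat(s['eef_rot']);print('grasp',s['tool_pos']-19*r.apply([0,0,1]),r.as_matrix().round(3))
# single-view check: tip & junction in wrist, axis in tool xz plane through known point
w=d['wrist'];o,_=ray(w,(280,125));
for u in [(280,125),(279,349)]:
    o,dd=ray(w,u);print('toolframe',r.inv().apply(o-s['tool_pos']).round(1),r.inv().apply(dd).round(3))
"
```

```text
[531.59192958  67.87019213 254.60448317] 4.099290975893929 [422.47915044  63.8060094  243.59868325] 4.476314242776663 109.74171396848025 elev 5.755767053913506 mid [473.42719578  65.70369881 248.73762296]
grasp [453.87639321  64.77958546 251.6195213 ] [[ 0.923  0.05   0.381]
 [ 0.045 -0.999  0.023]
 [ 0.382 -0.004 -0.924]]
toolframe [  85.3   -0.9 -143. ] [-0.075  0.005  0.997]
toolframe [  85.3   -0.9 -143. ] [-0.685  0.002  0.728]
```

Call:
step_arm --plan '[0, -0.5, 0, 0.008, 0.014, 0, -1, 0, -0.46, 0, 0.008, 0.012, 0, -1, 0, 0, 0, 0, 0, 0, -1, 0, 0, 0, 0, 0, 0, -1, 0, 0, 0, 0, 0, 0, -1]'

```text
time: 21.95
tool_pos: [467.1, 60.9, 235.4]
eef_rot: [0.989, 0.025, 0.146, -0.007]
ft_force: [0.2, 0.1, 0.3]
finger_gap: 14.7
```

```bash
python3 -c "
from h import *
import pickle
d={n:cap(n,n+'10.png') for n in ['side','scene','wrist']};pickle.dump(d,open('d10.pkl','wb'))
s=read_state();r=R.from_quat(s['eef_rot']);print(s['tool_pos'],r.as_matrix().round(3),s['joint_vel'].round(3),s['q'].round(2),s['time'])
for n,u,v in [('side',147,86),('scene',212,145)]:
    cv2.imwrite('pics/y%s.png'%n,cv2.resize(d[n]['img'][v+30:v+100,u+10:u+110],None,fx=8,fy=8,interpolation=cv2.INTER_CUBIC))
# prediction of tip/cap from tool-frame fit
t=s['tool_pos']+r.apply([73.7,0,8.15]);c=s['tool_pos']+r.apply([-32,0,-23.5]);v=t-c;print('pred',t,c,np.degrees(np.arcsin(v[2]/np.linalg.norm(v))),t-v/np.linalg.norm(v)*58.5)
"
```

```text
[466.61241707  60.96993749 235.33715413] [[ 0.957  0.051  0.287]
 [ 0.047 -0.999  0.021]
 [ 0.288 -0.006 -0.958]] [-0.001 -0.001 -0.    -0.001 -0.    -0.     0.003] [ 0.02  0.23 -0.27  2.13  0.22  0.51 -1.93] 22.1
pred [539.44864058  64.61897241 248.74169023] [429.25629203  58.97564754 248.63349686] 0.05618274122579438 [481.02523535  61.62691116 248.68432667]
```

View pics/yside.png

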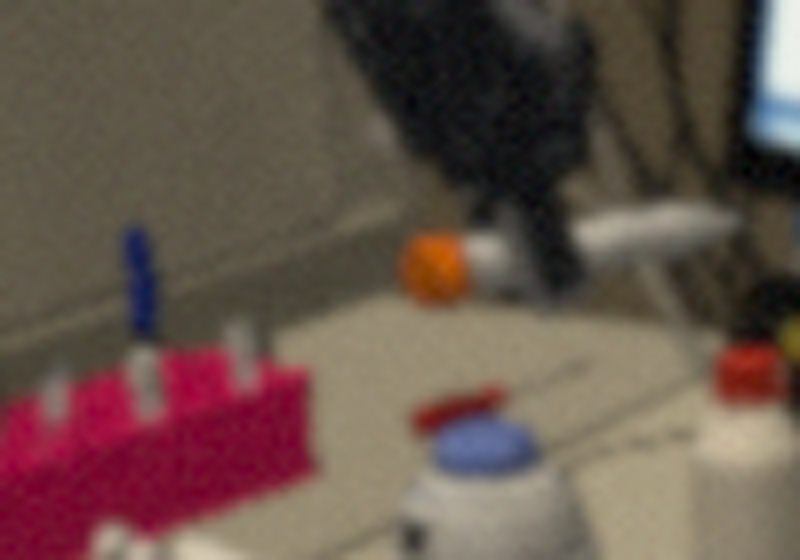

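View pics/yscene.png

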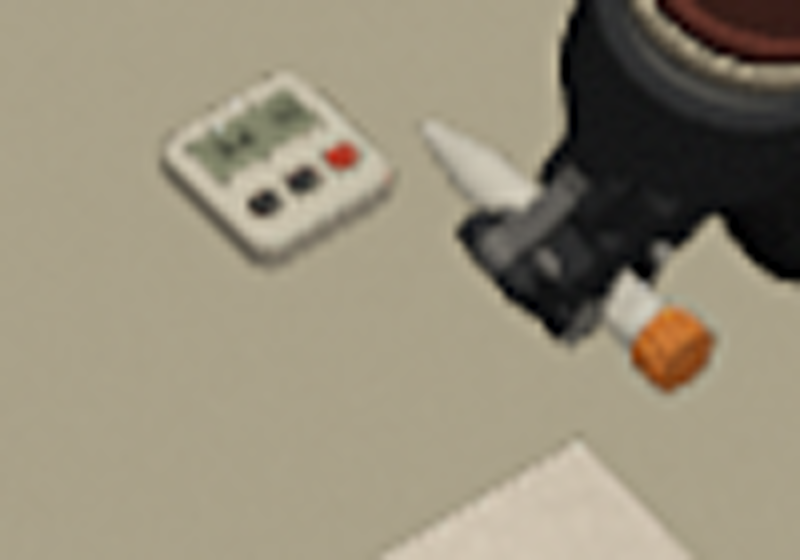

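```bash
python3 -c "
from h import *
import pickle
d=pickle.load(open('d10.pkl','rb'))
T,e=tri(d['scene'],(275.1,190.5),d['side'],(249.25,143.1))
C,e2=tri(d['scene'],(306,218.5),d['side'],(211.5,149.5))
v=T-C;print(T,e,C,e2,np.linalg.norm(v),'elev',np.degrees(np.arcsin(v[2]/np.linalg.norm(v))),'mid',T-v/np.linalg.norm(v)*58.5)
for n in ['side','scene']:
  for p in ([539.4,64.6,248.7],[429.3,59,248.6],[538.7,64.6,254.5],[430,59,243]): print(n,proj(d[n],p))
"
```

```text
[540.60724661  63.6502296  248.82088055] 3.7036031822961237 [430.39774828  58.74877101 248.22622905] 4.339092184325864 110.32004092011299 elev 0.3088394973096323 mid [482.16586462  61.05110686 248.50555151]
side [248.1473127  143.63530911]
side [210.35395254 149.96440484]
side [247.84148367 141.45785994]
side [210.77006575 152.17256713]
scene [274.90785383 190.25576044]
scene [305.93523219 217.84082713]
scene [275.09051029 188.79089833]
scene [305.627471   219.19510281]
```

Call:
step_arm --plan '[0, 0, 0, -0.029, 0, -0.009, -1, 0, 0, 0, 0, 0, 0, -1, 0, 0, 0, 0, 0, 0, -1, 0, 0, 0, 0, 0, 0, -1, 0, 0, 0, 0, 0, 0, -1, 0, 0, 0, 0, 0, 0, -1]'

```text
time: 22.7
tool_pos: [458.9, 61.0, 235.4]
eef_rot: [0.989, 0.026, 0.145, -0.007]
ft_force: [0.4, -0.8, -0.1]
finger_gap: 15.0
```

```bash
python3 -c "
from h import *
d={n:cap(n,n+'11.png') for n in ['side','scene']}
s=read_state();r=R.from_quat(s['eef_rot'])
t=s['tool_pos']+r.apply([73.7,0,8.15]);c=s['tool_pos']+r.apply([-32,0,-23.5]);v=t-c;print('pred',t,c,np.degrees(np.arcsin(v[2]/np.linalg.norm(v))),t-v/np.linalg.norm(v)*58.5)
print(s['finger_gap'],s['joint_vel'].round(3),s['time'],s['ft_force'])
"
```

```text
pred [531.78761589  64.68430861 248.77951243] [421.60239614  58.90325867 248.68302569] 0.05010370791141818 [473.36799031  61.61922625 248.72835566]
14.77229989163459 [ 0.001  0.002 -0.001  0.    -0.002  0.    -0.   ] 22.8 [-0.15983082  0.12954874  0.46158989]
```

View pics/side11.png

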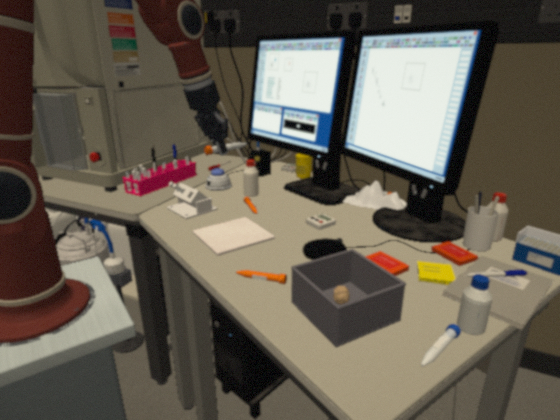

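View pics/scene11.png

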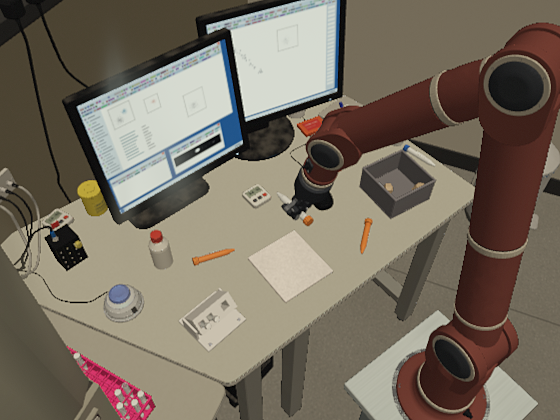

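The scene view shows both balls in the bin at (390,186) and (418,187). The board is bare, the slim tubes are still in the rack, and the tube is held level. I'm handing the job in.

```bash
python3 -c "
from h import *
print(workorder.sign_off()); print(read_state()['time'])"
```

```text
the job is handed in; nothing more can be done
None
the job is handed in; nothing more can be done
```

The job is done and handed in after about 23 s of the 72 s allowed; sign-off reports no verdict.

- **Paper balls:** I carried both off the board into the bench waste bin, smaller one first. The last pictures show both lying in the bin and the board clear.
- **Conical tube:** I drew the white tube with the orange cap out of the rack along its slant and turned it level. It is held still over the board with a 60 N grip.
- **Last checks on the tube:**
  - From two camera views just before a final 8 mm shift, the tube was about 0.3° off level.
  - From the arm's pose after that shift, its middle is at about (473, 62, 249) mm. The board centre measured about (475, 61) mm.
  - It hangs roughly 22 cm clear above the board, against the 10 cm asked.
  - The arm's joint speeds and the wrist force were close to zero.
- **Bystanders:** The slim tubes, timer and bottle look unmoved in the last pictures. I did not measure any of these positions again, and I did not check the carton individually.
- **Disagreements:**
  - The jaws read 14.8 mm on a tube given as 17 mm thick. The reading barely changed between 25 and 60 N, and the grip did not slip.
  - The two camera rays missed each other by about 4 mm at the tube's ends, so the level figure is good to perhaps 1–2°.

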